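# Put the press punches back on their matching pads

## Robot

A 6-joint arm with a two-finger parallel gripper is mounted at the origin on the work surface. World frame = base frame: x ahead of the robot, y to its left, z up, the work surface at z = 0. Lengths are in m, angles in rad, forces in N, time in s.
With the tool pointing down it reaches from about 0.25 to 0.775 m from the base axis. Payload 4 kg.
Tool frame: the origin (TCP) lies at the centre of the arm's flange, where the gripper is bolted on; the fingertips stand ahead of it and the grasp point (between the pads) lies 180 mm ahead of it (robot.tcp_to_tips is the z of the fingertips in the tool frame, in m); z points along the fingers, y is the direction in which the jaws open and shut (so a half turn about z gives the same grasp; the last joint's range is limited). The gripper opens to 94 mm and grips with 3 to 60 N. Pads are 16 mm wide; open, the fingers measure 119 mm over their backs; the gripper's body (75 mm by 177 mm) begins 78 mm behind the grasp point.
Start: joints at [-1.419, 0.087, 1.371, -0, 1.684, -0.103], TCP at [0.139, -0.532, 0.405] pointing down, gripper open.
Joint ranges: [-3.1, 3.1], [-0.76, 2.03], [0.27, 2.55], [-1.08, 4.22], [0.17, 2.65], [-2.57, 2.57]. Speed limits (rad/s): [2.79, 2.79, 3.14, 3.14, 3.14, 3.14].

## Interface

Orientations are given as [roll, pitch, yaw] about the fixed x, y, z axes, in that order (R = Rz(yaw) Ry(pitch) Rx(roll)).
In Python, from bench import robot gives the robot as it stands.
- The arm moves only by the tool move_arm, never from a script. Its argument "increments" is a list that holds one entry, the list of rows, each a list of 7 numbers: the opening, from 0 (shut) to 1 (fully open), then the shift along the tool's x, y, z as a fraction of full scale, then the turn, a rotation vector about the tool's x, y, z as a fraction of full scale. In form: [[[jaw, dx, dy, dz, rx, ry, rz], ...]]. A call has 1 to 8 rows; each row is the pose to reach, as a shift and turn from the pose commanded when the call began, along the tool's axes at that moment; what a row does not reach only later rows make up. Full scale, the value 1, is 0.1 m for a shift and pi/2 rad for a turn. A row lasts 1/12 s, in which the tool goes at most 41.7 mm and 7.16 degrees, less where a joint would pass 70% of its speed; a pose out of reach is approached as far as the arm can. A call with a number of a shift or a turn outside -1 to 1 is refused whole. A call with a gripper value outside its range is refused whole. The fingers move at their own pace and stop on an object; the grip force is fixed at half the most. Time passes only in rows, so rows that repeat a pose let the fingers close. It gives the time, the measured TCP pose, the force and the opening at its end, in the units of the state.
- robot.get_obs(): the state, without advancing time (a new reading comes with each control period).
- robot.snapshot(name): name is "side" or "top"; returns (picture, depth): 480x640x3 uint8, red, green, blue; 480x640 float32, m along the optical axis (not along the pixel's ray), 0 where there is no reading.
- robot.camera_params(name): a dict with "mtx" (3x3 intrinsics, pixels), "k1" (the pictures are not rectified: a ray, as slopes to the right and down, at radius r is drawn at 1 + k1 r^2 times it, then the intrinsics apply), "R" (3x3) and "t" (3): a world point X has camera coordinates R X + t. Camera axes: x right, y down, z forward; pixel columns grow to the right and rows downward; lengths in m; the calibration is good to about 2 mm. A picture is of the moment at which its call begins. camera_params takes no time and is no camera call.
- robot.close_job(): hands the job in, once; it reports no verdict.
The state is a dict: "time": time; "joint_positions": joint angles; "qvel": joint speeds; "joint_torque": joint torques, N m; "tool_pos": TCP position; "ee_rot": TCP orientation; "wrist_force": force on the tool from outside, world axes, zero at the start; "wrist_torque": the same for the moment, N m; "width": finger opening in m.
Only numpy, scipy, OpenCV 4.12 (cv2) and the standard library are available. Lean on these libraries where they do the work, as an engineer would, in place of code of your own. Each camera call takes 0.05 s, during which the arm holds its last target.

## Task

Put the four steel press punches away: stand each one upright on the rubber pad whose white silhouette has the shape and size of its foot, centred so that it covers the silhouette, the square and the oblong one also turned to line up with theirs. Do not let a punch tip over, and leave the little tin of bolts standing where it is.

Things in the scene. Friction and masses are not known exactly. Their poses are not given: they have to be found in the camera images.
- large_punch (a point): Loose steel press punch standing upright, 80 mm tall: a round foot 64 mm in diameter and a round shank 28 mm in diameter. The foot is 14 mm thick; the shank rises from its centre from 14 to 80 mm above the punch's underside and is what to grasp. About 0.4 to 0.75 kg. The point is on the punch's axis, half-way up (40 mm above its underside); z runs up the shank.
- small_punch (a point): Loose steel press punch standing upright, 80 mm tall: a round foot 42 mm in diameter and a round shank 28 mm in diameter. The foot is 14 mm thick; the shank rises from its centre from 14 to 80 mm above the punch's underside and is what to grasp. About 0.4 to 0.75 kg. The point is on the punch's axis, half-way up (40 mm above its underside); z runs up the shank.
- square_punch (a point): Loose steel press punch standing upright, 80 mm tall: a square foot 52 x 52 mm and a square shank 26 x 26 mm, its sides parallel to the foot's and to the point's x and y axes. The foot is 14 mm thick; the shank rises from its centre from 14 to 80 mm above the punch's underside and is what to grasp. About 0.4 to 0.75 kg. The point is on the punch's axis, half-way up (40 mm above its underside); z runs up the shank.
- oblong_punch (a point): Loose steel press punch standing upright, 80 mm tall: an oblong foot with round ends, 72 mm long (along the point's x axis) and 32 mm wide (along y), and a square shank 26 x 26 mm with its sides parallel to x and y. The foot is 14 mm thick; the shank rises from its centre from 14 to 80 mm above the punch's underside and is what to grasp. About 0.4 to 0.75 kg. The point is on the punch's axis, half-way up (40 mm above its underside); z runs up the shank.
- large_pad (a point): Fixed black rubber pad, 90 x 90 mm and 6 mm thick, flat, bearing at its centre a white silhouette: a disc 64 mm in diameter. The point is the centre of the silhouette, on the pad's top face, 6 mm above the bench; z is up.
- small_pad (a point): Fixed black rubber pad, 90 x 90 mm and 6 mm thick, flat, bearing at its centre a white silhouette: a disc 42 mm in diameter. The point is the centre of the silhouette, on the pad's top face, 6 mm above the bench; z is up.
- square_pad (a point): Fixed black rubber pad, 90 x 90 mm and 6 mm thick, flat, bearing at its centre a white silhouette: a square of 52 x 52 mm, sides parallel to the pad's and to the point's x and y axes. The point is the centre of the silhouette, on the pad's top face, 6 mm above the bench; z is up.
- oblong_pad (a point): Fixed black rubber pad, 90 x 90 mm and 6 mm thick, flat, bearing at its centre a white silhouette: an oblong with round ends, 72 mm long (along the point's x axis) and 32 mm wide (along y). The point is the centre of the silhouette, on the pad's top face, 6 mm above the bench; z is up.
- tin (a point): Small open aluminium tin of bolts, 48 mm in diameter and 42 mm tall, standing loose among the punches and pads, not to be moved. The point is at its centre, half-way up (21 mm above the bench).
Mind the look-alikes: they are no part of the job. What is shaped like the part that bears oblong_pad but turquoise is not meant.

How it is judged:
At the end, for the whole second after the job is handed in: Each punch stands at rest, upright (within 0.1 rad), on the pad with its own silhouette: axis within 12 mm of the silhouette's centre, foot on the pad (within 4 mm), the square and oblong feet turned to within 0.22 rad of theirs (any equivalent way round) (horizontal distance between large_punch and large_pad below 0.012 m and z of large_punch in the frame of large_pad between 0.036 and 0.044 m and angle between each of large_punch, small_punch, square_punch, oblong_punch's own z axis and vertical below 0.1 rad and linear speed of each of punch_large, punch_small, punch_square, punch_oblong below 0.02 m/s and horizontal distance between small_punch and small_pad below 0.012 m and z of small_punch in the frame of small_pad between 0.036 and 0.044 m and horizontal distance between square_punch and square_pad below 0.012 m and z of square_punch in the frame of square_pad between 0.036 and 0.044 m and horizontal distance between oblong_punch and oblong_pad below 0.012 m and z of oblong_punch in the frame of oblong_pad between 0.036 and 0.044 m and (angle between the x axis of square_punch and the x axis of square_pad, either way round below 0.22 rad or angle between the x axis of square_punch and the y axis of square_pad, either way round below 0.22 rad) and angle between the x axis of oblong_punch and the x axis of oblong_pad, either way round below 0.22 rad); the robot touches nothing.
It fails at once if the large punch tips over (more than 0.7 rad) (angle between large_punch's own z axis and vertical above 0.7 rad).
It fails at once if the small punch tips over (more than 0.7 rad) (angle between small_punch's own z axis and vertical above 0.7 rad).
It fails at once if the square punch tips over (more than 0.7 rad) (angle between square_punch's own z axis and vertical above 0.7 rad).
It fails at once if the oblong punch tips over (more than 0.7 rad) (angle between oblong_punch's own z axis and vertical above 0.7 rad).
It fails at once if the tin of bolts is moved by more than 30 mm (distance of tin from where it was at the start of the episode above 0.03 m).
It also fails if it takes over 107 s, if anything falls off the work surface, if the arm or the gripper's body presses on something with over 40 N, if the wrist force passes 120 N, or if a joint passes its speed limit or range.

## Working session

There is one attempt and no reset: what is moved stays moved. The work goes in short steps, Python scripts to look and compute and a tool call to move; the robot and the scene stay as the last step left them, time stands still between calls to the robot, and variables do not carry over. Pictures are saved under pics/ and viewed, and the job is handed in when it is done.

Besides the shell and the picture viewer there is one more tool, called as name(argument=value, ...), one argument or row to a line, values as JSON. move_arm: Moves the arm, as the interface text tells. Its arguments: {"type":"object","properties":{"increments":{"type":"array","items":{"type":"array","items":{"type":"array","items":{"type":"number","minimum":-1,"maximum":1}}}}},"required":["increments"]}

```bash
mkdir -p pics; ls; python3 - <<'E'
from bench import robot
import cv2,numpy as np
o=robot.get_obs();print(o)
for n in("top","side"):
    p,d=robot.snapshot(n);cv2.imwrite(f"pics/{n}0.png",p[:,:,::-1]);np.save(f"{n}0_d.npy",d);np.save(f"{n}0_p.npy",p)
    print(robot.camera_params(n))
print(robot.tcp_to_tips)
E
```

```text
pics
{'time': 0.0, 'joint_positions': array([-1.41913212e+00,  8.79645063e-02,  1.37224362e+00,  2.06897820e-05,
        1.68358218e+00, -1.03103322e-01]), 'qvel': array([-2.91600921e-04, -1.50691629e-03,  6.22060939e-04,  1.85976788e-03,
        2.86262908e-05, -1.21802452e-03]), 'joint_torque': array([-3.54258655e-04, -3.40167403e+01, -3.02434731e+01,  7.16720824e-02,
        3.29243147e-02, -1.65894153e-04]), 'tool_pos': array([ 0.1385919 , -0.53214231,  0.40350389]), 'ee_rot': array([-3.13940879e+00, -2.46638002e-04,  2.54769565e-01]), 'wrist_force': array([ 0.15100039, -0.44912959, -1.20197207]), 'wrist_torque': array([ 0.03615582, -0.02011681,  0.02297047]), 'width': 0.09425149849657687}
{'mtx': array([[622.9548404 ,   0.        , 321.16655283],
       [  0.        , 622.9548404 , 241.73775202],
       [  0.        ,   0.        ,   1.        ]]), 'k1': -0.01571502293427045, 'R': array([[-0.00720561, -0.99993442,  0.00890162],
       [-0.99284476,  0.00609287, -0.1192567 ],
       [ 0.11919464, -0.00969725, -0.99282355]]), 't': array([-0.00465524,  0.41988264,  1.48421006])}
{'mtx': array([[460.57004555,   0.        , 315.06927279],
       [  0.        , 460.57004555, 241.90848695],
       [  0.        ,   0.        ,   1.        ]]), 'k1': -0.0773762115285639, 'R': array([[-0.94854713, -0.31616016, -0.0173519 ],
       [-0.16113694,  0.52916676, -0.83307708],
       [ 0.27256783, -0.78741684, -0.5528847 ]]), 't': array([0.36395906, 0.12577845, 0.75656869])}
0.1992
```

View pics/top0.png

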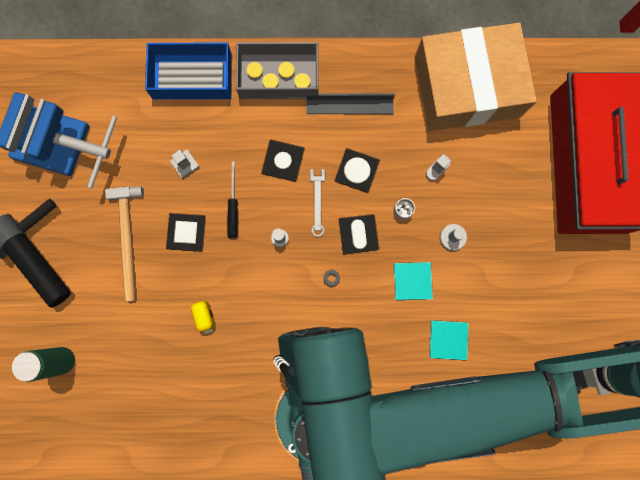

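View pics/side0.png

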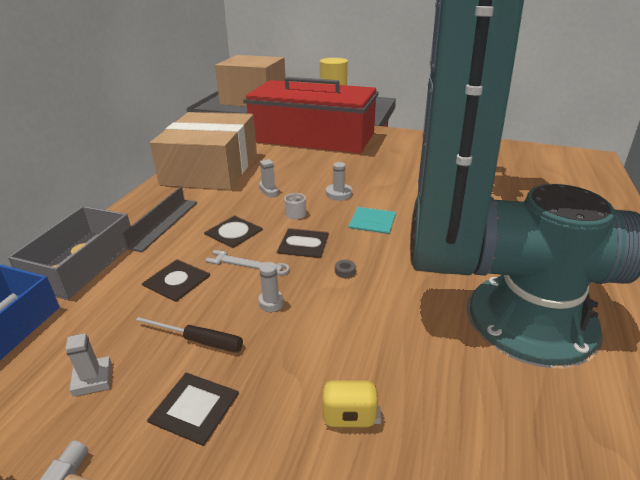

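```bash
cat > h.py <<'E'
import numpy as np,cv2
from bench import robot
def cam(n):
    c=robot.camera_params(n);return c["mtx"],c["k1"],c["R"],c["t"]
def rays(n,uv):
    K,k,R,t=cam(n);uv=np.asarray(uv,float).reshape(-1,1,2)
    s=cv2.undistortPoints(uv,K,np.array([k,0,0,0,0.])).reshape(-1,2)
    return s
def toplane(n,uv,z):
    K,k,R,t=cam(n);s=rays(n,uv);d=np.c_[s,np.ones(len(s))]@R;o=-R.T@t
    return (o+d*((z-o[2])/d[:,2])[:,None])[:,:2]
def proj(n,X):
    K,k,R,t=cam(n)
    return cv2.projectPoints(np.asarray(X,float).reshape(-1,1,3),cv2.Rodrigues(R)[0],t,K,np.array([k,0,0,0,0.]))[0].reshape(-1,2)
def cloud(n,d):
    K,k,R,t=cam(n);H,W=d.shape;u,v=np.meshgrid(np.arange(W),np.arange(H))
    s=rays(n,np.stack([u,v],-1).reshape(-1,2));P=np.c_[s,np.ones(len(s))]*d.reshape(-1,1)
    return ((P-t)@R).reshape(H,W,3)
def rect(xy):
    (c,wh,a)=cv2.minAreaRect((xy*1000).astype(np.float32));return np.round(c,1),np.round(wh,1),round(a,1)
E
python3 - <<'E'
from h import *
p=np.load("top0_p.npy");d=np.load("top0_d.npy");C=cloud("top",d)
g=p.astype(int).max(2)
# pads
for nm,(u,v) in dict(small=(283,160),large=(357,170),oblong=(359,234),square=(185,232)).items():
    r=28;w=np.zeros(g.shape,np.uint8);w[v-r:v+r,u-r:u+r]=1
    sat=p.astype(int).max(2)-p.min(2)
    m=((g>130)&(sat<40)&(w>0)).astype(np.uint8)
    n,l,s,cc=cv2.connectedComponentsWithStats(m)
    i=l[v,u];ys,xs=np.where(l==i);xy=toplane("top",np.c_[xs,ys],.006)
    b=((g<60)&(w>0)).astype(np.uint8);n,l,s,_=cv2.connectedComponentsWithStats(b);j=1+s[1:,4].argmax()
    yb,xb=np.where(l==j)
    print(nm,xy.mean(0).round(4),"sil",rect(xy),"pad",rect(toplane("top",np.c_[xb,yb],.006)))
for nm,(u,v) in dict(small=(280,238),large=(454,237),oblong=(438,167),square=(184,162),tin=(404,208)).items():
    r=25;c=C[v-r:v+r,u-r:u+r].reshape(-1,3);pp=p[v-r:v+r,u-r:u+r].reshape(-1,3).astype(int)
    t=c[(c[:,2]>.07)&(c[:,2]<.09)];
    sat=pp.max(1)-pp.min(1)
    f=c[(c[:,2]>.009)&(c[:,2]<.02)]
    print(nm,"top",len(t), t.mean(0).round(4) if len(t) else '',rect(t[:,:2]) if len(t)>3 else '', "foot",len(f),rect(f[:,:2]))
for n,regs in dict(top=[(184,162),(280,238),(438,167),(454,237)]).items():
    cs=[cv2.resize(p[v-27:v+27,u-27:u+27,::-1],(390,290*390//390),interpolation=cv2.INTER_CUBIC) if 0 else cv2.resize(p[v-25:v+25,u-33:u+33,::-1],(396,300),interpolation=cv2.INTER_CUBIC) for u,v in regs]
    cv2.imwrite("pics/crop0.png",np.vstack([np.hstack(cs[:2]),np.hstack(cs[2:])]))
E
```

```text
small [0.6282 0.0875] sil (array([628. ,  87.3]), array([41.4, 40.9]), 44.2) pad (array([626.9,  87.4]), array([86.4, 87.4]), 76.5)
large [ 0.6022 -0.0977] sil (array([602.3, -97.9]), array([63.8, 64.1]), 55.4) pad (array([601. , -97.1]), array([86.7, 87.5]), 70.0)
oblong [ 0.4416 -0.0994] sil (array([441.9, -99.3]), array([73.1, 33.9]), 6.3) pad (array([440.3, -98.4]), array([87.5, 87.3]), 6.5)
square [0.4491 0.3264] sil (array([449.2, 326.4]), array([53.7, 53.7]), 86.1) pad (array([448.1, 325.8]), array([87. , 87.2]), 86.0)
small top 117 [0.432  0.0929 0.0796] (array([432.5,  92.7]), array([27.8, 25.7]), 0.3) foot 93 (array([436.7, 100.5]), array([86.8, 95.4]), 80.0)
large top 122 [ 0.4323 -0.3315  0.0795] (array([ 432.3, -332.2]), array([27.2, 27.8]), 32.9) foot 314 (array([ 435.2, -330.4]), array([102.5,  65. ]), 8.1)
oblong top 128 [ 0.6053 -0.2993  0.0788] (array([ 606.2, -300.4]), array([25.3, 29.6]), 45.2) foot 140 (array([ 616.7, -308.8]), array([86.3, 99.7]), 86.1)
square top 127 [0.6195 0.3301 0.0789] (array([620.4, 330.7]), array([27.8, 25.6]), 37.5) foot 252 (array([616.3, 315. ]), array([115.4,  74.6]), 66.4)
tin top 0   foot 130 (array([ 510.5, -206.4]), array([109.5,  75.8]), 83.0)
```

View pics/crop0.png

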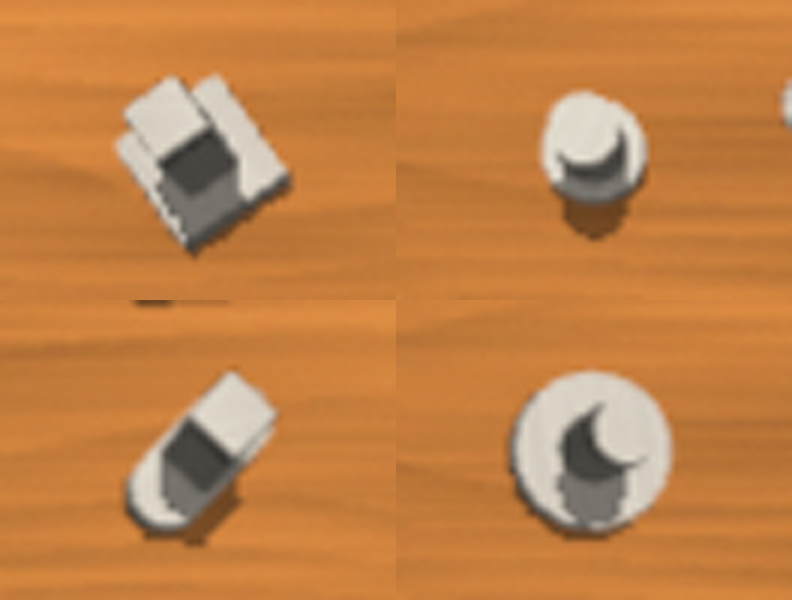

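```bash
cat >> h.py <<'E'
def prism(shape,w,h,z0,z1,x,y,a):
    if shape=='round':
        t=np.linspace(0,2*np.pi,40);q=np.c_[np.cos(t),np.sin(t)]*w/2
    elif shape=='sq': q=np.array([[1,1],[1,-1],[-1,-1],[-1,1]])*np.array([w,h])/2
    else:
        t=np.linspace(-np.pi/2,np.pi/2,20);e=np.c_[np.cos(t),np.sin(t)]*h/2+[(w-h)/2,0];q=np.r_[e,-e]
    c,s=np.cos(a),np.sin(a);q=q@np.array([[c,s],[-s,c]])+[x,y]
    return np.r_[np.c_[q,np.full(len(q),z0)],np.c_[q,np.full(len(q),z1)]]
PUN=dict(large=('round',64,64,'round',28),small=('round',42,42,'round',28),square=('sq',52,52,'sq',26),oblong=('ob',72,32,'sq',26))
def fitpunch(n,p,name,x,y,a,zb=0.,r=35):
    from scipy.optimize import minimize
    f,w,h,s,sw=PUN[name];c=proj(n,[[x,y,zb+.04]])[0].astype(int);S=8
    u0,v0=max(c[0]-r,0),max(c[1]-r,0)
    crop=p[v0:v0+2*r,u0:u0+2*r].astype(np.uint8);hsv=cv2.cvtColor(crop,cv2.COLOR_RGB2HSV)
    m=((hsv[...,1]<70)&(hsv[...,2]>40)).astype(np.uint8)
    k,l,st,_=cv2.connectedComponentsWithStats(m)
    cc=l[r-3:r+3,r-3:r+3];i=np.bincount(cc[cc>0]).argmax();m=(l==i).astype(np.float32)
    M=cv2.resize(m,None,fx=S,fy=S,interpolation=cv2.INTER_LINEAR)>.5
    def model(q):
        im=np.zeros(M.shape,np.uint8)
        for pr in (prism(f,w/1e3,h/1e3,zb,zb+.014,*q),prism(s,sw/1e3,sw/1e3,zb+.014,zb+.08,*q)):
            uv=(proj(n,pr)-[u0,v0]+.5)*S
            cv2.fillConvexPoly(im,cv2.convexHull(uv.astype(np.int32)),1)
        return im>0
    cost=lambda q:1-(model(q)&M).sum()/(model(q)|M).sum()
    best=None
    for da in ([-.2,0,.2] if f!='round' else [0]):
        o=minimize(lambda e:cost([x+e[0]/100,y+e[1]/100,a+da+e[2]]),[0,0,0],method='Nelder-Mead',options=dict(initial_simplex=[[-.3,-.3,-.1],[.5,0,0],[0,.5,.02],[.1,.1,.15]]))
        if best is None or o.fun<best[1]: best=((x+o.x[0]/100,y+o.x[1]/100,a+da+o.x[2]),o.fun)
    return np.round(best[0][:2],4),round(np.degrees(best[0][2]),1),"1-IoU",round(best[1],3)
E
python3 - <<'E'
from h import *
for n in("top","side"):
    p=np.load(n+"0_p.npy")
    for k,g in dict(large=(.432,-.332,0),small=(.432,.0925,0),square=(.619,.330,.62),oblong=(.605,-.3,-.72)).items():
        try: print(n,k,fitpunch(n,p,k,*g,r=35 if n=="top" else 50))
        except Exception as e: print(n,k,repr(e))
C=cloud("top",np.load("top0_d.npy"));c=C.reshape(-1,3);
b=c[(c[:,0]>.62)&(c[:,0]<.95)&(c[:,1]<-.2)&(c[:,1]>-.5)&(c[:,2]>.1)];print("box",b.min(0),b.max(0))
b=c[(c[:,0]>.3)&(c[:,0]<.72)&(c[:,1]<-.4)&(c[:,1]>-.8)&(c[:,2]>.05)&(c[:,2]<.3)];print("toolbox",b.min(0),b.max(0))
b=c[(c[:,0]>.3)&(c[:,0]<.72)&(c[:,1]>-.4)&(c[:,1]<.45)&(c[:,2]>.1)&(c[:,2]<.3)];print("other",b)
E
```

```text
top large (array([ 0.4323, -0.3321]), np.float64(-1.1), '1-IoU', np.float64(0.045))
top small (array([0.4325, 0.094 ]), np.float64(4.2), '1-IoU', np.float64(0.059))
top square (array([0.6199, 0.3314]), np.float64(34.8), '1-IoU', np.float64(0.052))
top oblong ValueError('time passes only in moves, steps and waits')
side large (array([ 0.4331, -0.3308]), np.float64(3.8), '1-IoU', np.float64(0.048))
side small (array([0.4324, 0.0958]), np.float64(6.8), '1-IoU', np.float64(0.36))
side square (array([0.62  , 0.3335]), np.float64(36.9), '1-IoU', np.float64(0.041))
side oblong ValueError('time passes only in moves, steps and waits')
box [ 0.70220419 -0.499844    0.10007438] [ 0.93394973 -0.24709432  0.13041429]
toolbox [ 0.43308079 -0.76386677  0.05001866] [ 0.71999901 -0.40049512  0.19240144]
other [[ 0.71991215 -0.27616464  0.12473922]
 [ 0.71953647 -0.38132069  0.12503693]
 [ 0.71947837 -0.39065839  0.12514289]
 [ 0.71872445 -0.27681641  0.1211578 ]
 [ 0.71864248 -0.27911232  0.12137822]
 [ 0.71866723 -0.28147196  0.12128609]
 [ 0.71945584 -0.28429634  0.11895639]
 [ 0.71947122 -0.286654
[... 11172 characters left out ...]
 0.70628222 -0.30741605  0.10740625]
 [ 0.70754532 -0.31064133  0.10354924]
 [ 0.70668053 -0.31716118  0.10611308]
 [ 0.70529034 -0.27747289  0.10329219]
 [ 0.70280713 -0.2783124   0.11084938]
 [ 0.70254262 -0.28050657  0.11163465]
 [ 0.70391846 -0.2837267   0.10741303]
 [ 0.70259397 -0.28525425  0.11143396]
 [ 0.70357149 -0.28823526  0.10842821]
 [ 0.70293813 -0.29019182  0.11033972]
 [ 0.7042513  -0.29340223  0.10630944]
 [ 0.7050036  -0.2962603   0.10399119]
 [ 0.70469188 -0.29842656  0.10492109]
 [ 0.70624642 -0.30896109  0.10008935]
 [ 0.70220419 -0.27936809  0.105259  ]
 [ 0.70378115 -0.28272124  0.10039775]
 [ 0.70376102 -0.28746032  0.10041461]
 [ 0.70331577 -0.28955133  0.10175855]]
```

```bash
sed -i 's/cc=l\[r-3:r+3,r-3:r+3\];i=.*; *m=(l==i)/i=1+st[1:,4].argmax();m=(l==i)/; s/cc=l\[r-3:r+3,r-3:r+3\];i=np.bincount(cc\[cc>0\]).argmax();m=/i=1+st[1:,4].argmax();m=/' h.py; cat >> h.py <<'E'
def plan(x,y,z,yawdeg,cmd=None):
    """relative move from the pose (measured) to a world target, in tool axes and full scales"""
    from scipy.spatial.transform import Rotation as Ro
    o=robot.get_obs();R=Ro.from_euler('xyz',o["ee_rot"])
    d=R.inv().apply(np.array([x,y,z])-o["tool_pos"])/.1
    T=Ro.from_euler('xyz',[np.pi,0,np.radians(yawdeg)]);rv=(R.inv()*T).as_rotvec()/(np.pi/2)
    print("t",round(o["time"],2),"pos",o["tool_pos"].round(4),"rpy",np.degrees(o["ee_rot"]).round(1),"w",round(float(o["width"]),4),"F",o["wrist_force"].round(1))
    print("shift",d.round(3),"rot",rv.round(3))
E
python3 - <<'E'
from h import *
for n in("top","side"):
    p=np.load(n+"0_p.npy")
    print(n,fitpunch(n,p,"oblong",.605,-.3,-.72,r=30))
plan(.4325,-.3320,.335,0)
E
```

```text
top (array([ 0.6062, -0.2998]), np.float64(-43.8), '1-IoU', np.float64(0.066))
side (array([ 0.6064, -0.2972]), np.float64(-47.0), '1-IoU', np.float64(0.062))
t 0.1 pos [ 0.1386 -0.5321  0.4036] rpy [-179.9   -0.    14.6] w 0.0942 F [0.5 0.2 0.9]
shift [ 3.348 -1.195  0.689] rot [-0.001  0.     0.162]
```

move_arm(
  increments=[
    [[0.8,0.35,-0.14,0.07,0,0,0],[0.8,0.7,-0.28,0.14,0,0,0],[0.8,1,-0.4,0.2,0,0,0],[0.8,1,-0.4,0.2,0,0,0]],
  ],
)

```text
time: 0.43
tool_pos: [0.2286, -0.4653, 0.3828]
ee_rot: [-3.137, -0.003, 0.26]
wrist_force: [-0.3, 0.1, -0.0]
width: 0.0752
```

move_arm(
  increments=[
    [[0.8,0.35,-0.14,0.07,0,0,0],[0.8,0.7,-0.28,0.14,0,0,0],[0.8,1,-0.4,0.2,0,0,0],[0.8,1,-0.4,0.2,0,0,0]],
  ],
)

```text
time: 0.77
tool_pos: [0.3149, -0.4015, 0.3629]
ee_rot: [-3.137, -0.002, 0.261]
wrist_force: [0.0, 1.2, -0.3]
width: 0.0753
```

move_arm(
  increments=[
    [[0.8,0.35,-0.14,0.07,0,0,0],[0.8,0.7,-0.28,0.14,0,0,0],[0.8,1,-0.4,0.2,0,0,0],[0.8,1,-0.4,0.2,0,0,0],[0.8,1,-0.4,0.2,0,0,0]],
  ],
)

```text
time: 1.18
tool_pos: [0.3992, -0.3401, 0.3439]
ee_rot: [-3.141, 0.002, 0.258]
wrist_force: [-0.2, -1.1, 0.3]
width: 0.0755
```

```bash
python3 - <<'E'
from h import *
plan(.4325,-.3320,.232,0)
E
```

```text
t 1.18 pos [ 0.3992 -0.3401  0.3439] rpy [-1.799e+02  1.000e-01  1.480e+01] w 0.0755 F [-0.2 -1.1  0.3]
shift [0.345 0.008 1.119] rot [-0.001  0.001  0.164]
```

move_arm(
  increments=[
    [[0.8,0.12,0,0.05,0,0,0.06],[0.8,0.25,0,0.15,0,0,0.12],[0.8,0.345,0.008,0.2,0,0,0.164],[0.8,0.345,0.008,0.2,0,0,0.164],[0.8,0.345,0.008,0.2,0,0,0.164],[0.8,0.345,0.008,0.2,0,0,0.164]],
  ],
)

```text
time: 1.68
tool_pos: [0.4314, -0.3336, 0.3252]
ee_rot: [3.141, 0.0, -0.003]
wrist_force: [-0.7, -0.1, -0.5]
width: 0.0754
```

```bash
python3 - <<'E'
from h import *
plan(.4325,-.3320,.232,0)
E
```

```text
t 1.68 pos [ 0.4314 -0.3336  0.3252] rpy [179.9   0.   -0.2] w 0.0754 F [-0.7 -0.1 -0.5]
shift [ 0.012 -0.017  0.932] rot [ 0.001  0.    -0.002]
```

move_arm(
  increments=[
    [[0.8,0.01,-0.015,0.3,0,0,0],[0.8,0.01,-0.015,0.6,0,0,0],[0.8,0.01,-0.015,0.85,0,0,0],[0.8,0.01,-0.015,0.93,0,0,0],[0.8,0.01,-0.015,0.93,0,0,0],[0.8,0.01,-0.015,0.93,0,0,0]],
  ],
)

```text
time: 2.18
tool_pos: [0.4332, -0.3317, 0.2327]
ee_rot: [3.141, -0.001, -0.003]
wrist_force: [0.4, -0.1, -0.3]
width: 0.0748
```

move_arm(
  increments=[
    [[0,0,0,0,0,0,0],[0,0,0,0,0,0,0],[0,0,0,0,0,0,0],[0,0,0,0,0,0,0],[0,0,0,0,0,0,0],[0,0,0,0,0,0,0],[0,0,0,0,0,0,0],[0,0,0,0,0,0,0]],
  ],
)

```text
time: 2.85
tool_pos: [0.4333, -0.3306, 0.2318]
ee_rot: [-3.14, 0.0, -0.003]
wrist_force: [0.2, 2.1, 0.9]
width: 0.0273
```

move_arm(
  increments=[
    [[0,0,0,-0.1,0,0,0],[0,0,0,-0.3,0,0,0],[0,0,0,-0.55,0,0,0],[0,0,0,-0.8,0,0,0],[0,0,0,-0.95,0,0,0],[0,0,0,-1,0,0,0],[0,0,0,-1,0,0,0]],
  ],
)

```text
time: 3.43
tool_pos: [0.4333, -0.3312, 0.3327]
ee_rot: [3.14, -0.001, -0.003]
wrist_force: [-0.1, -0.2, -5.3]
width: 0.0275
```

```bash
python3 - <<'E'
from h import *
plan(.602,-.0975,.338,0)
p,d=robot.snapshot("side");cv2.imwrite("pics/side1.png",p[:,:,::-1])
E
```

```text
t 3.43 pos [ 0.4333 -0.3312  0.3327] rpy [ 1.799e+02 -1.000e-01 -2.000e-01] w 0.0275 F [-0.1 -0.2 -5.3]
shift [ 1.68  -2.342 -0.055] rot [ 0.001 -0.001 -0.002]
```

View pics/side1.png

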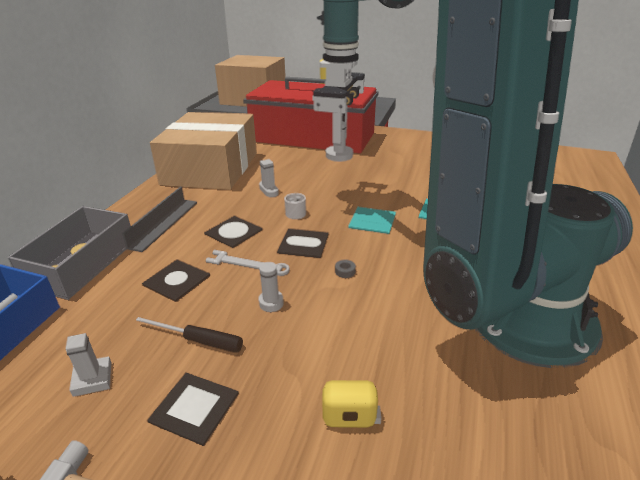

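The large punch is held upright in the jaws, with its foot at about (339,153) in the side view. I'm carrying it to its pad.

move_arm(
  increments=[
    [[0,0.1,-0.12,0,0,0,0],[0,0.27,-0.32,0,0,0,0],[0,0.47,-0.56,0,0,0,0],[0,0.67,-0.8,0,0,0,0],[0,0.8,-0.95,0,0,0,0],[0,0.84,-1,0,0,0,0]],
  ],
)

```text
time: 3.98
tool_pos: [0.5187, -0.2286, 0.3286]
ee_rot: [-3.137, 0.004, 0.001]
wrist_force: [-0.0, 0.4, -5.7]
width: 0.0276
```

move_arm(
  increments=[
    [[0,0.1,-0.12,0,0,0,0],[0,0.27,-0.32,0,0,0,0],[0,0.47,-0.56,0,0,0,0],[0,0.67,-0.8,0,0,0,0],[0,0.8,-0.95,0,0,0,0],[0,0.84,-1,0,0,0,0]],
  ],
)

```text
time: 4.48
tool_pos: [0.6029, -0.1294, 0.3289]
ee_rot: [-3.139, 0.003, 0.0]
wrist_force: [-0.2, -0.1, -5.4]
width: 0.0276
```

move_arm(
  increments=[
    [[0,0,-0.12,0,0,0,0],[0,0,-0.25,0,0,0,0],[0,0,-0.342,0,0,0,0],[0,0,-0.342,0,0,0,0],[0,0,-0.342,0,0,0,0],[0,0,-0.342,0,0,0,0]],
  ],
)

```text
time: 4.98
tool_pos: [0.6016, -0.0978, 0.3319]
ee_rot: [3.141, -0.0, -0.003]
wrist_force: [0.7, 0.6, -5.3]
width: 0.0278
```

```bash
python3 - <<'E'
from h import *
plan(.602,-.0975,.239,0)
E
```

```text
t 4.98 pos [ 0.6016 -0.0978  0.3319] rpy [179.9  -0.   -0.2] w 0.0278 F [ 0.7  0.6 -5.3]
shift [ 0.004 -0.004  0.929] rot [ 0.001 -0.    -0.002]
```

move_arm(
  increments=[
    [[0,0,0,0.15,0,0,0],[0,0,0,0.4,0,0,0],[0,0,0,0.65,0,0,0],[0,0,0,0.82,0,0,0],[0,0,0,0.9,0,0,0],[0,0,0,0.93,0,0,0],[0,0,0,0.935,0,0,0],[0,0,0,0.935,0,0,0]],
  ],
)

```text
time: 5.65
tool_pos: [0.6024, -0.0978, 0.2395]
ee_rot: [3.141, -0.002, -0.003]
wrist_force: [0.8, -0.3, -4.7]
width: 0.0272
```

```bash
python3 - <<'E'
from h import *
plan(.602,-.0975,.238,0)
p,d=robot.snapshot("side");cv2.imwrite("pics/side2.png",cv2.resize(p[150:300,150:350,::-1],(800,600),interpolation=cv2.INTER_CUBIC))
E
```

```text
t 5.65 pos [ 0.6024 -0.0978  0.2395] rpy [ 1.8e+02 -1.0e-01 -2.0e-01] w 0.0272 F [ 0.8 -0.3 -4.7]
shift [-0.004 -0.003  0.015] rot [ 0.001 -0.002 -0.002]
```

View pics/side2.png

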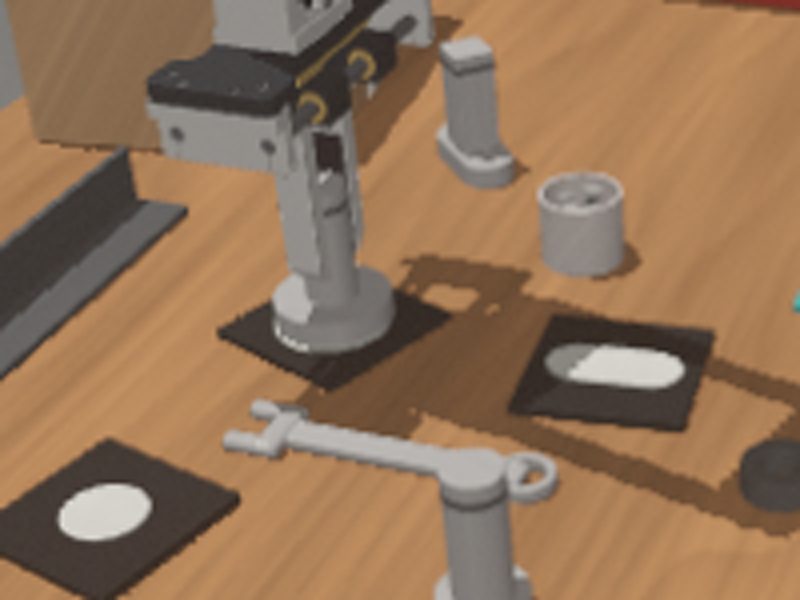

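The foot covers the disc; only a thin white sliver shows at about (300,340) in the crop. I'll lower the last 1–2 mm and release.

move_arm(
  increments=[
    [[0,0,0,0.01,0,0,0],[0,0,0,0.018,0,0,0],[0,0,0,0.018,0,0,0],[0.3,0,0,0.018,0,0,0],[0.6,0,0,0.018,0,0,0],[0.7,0,0,0.018,0,0,0],[0.7,0,0,0.018,0,0,0],[0.7,0,0,0.018,0,0,0]],
  ],
)

```text
time: 6.37
tool_pos: [0.6021, -0.0974, 0.237]
ee_rot: [3.141, -0.001, -0.003]
wrist_force: [0.9, -0.1, -0.0]
width: 0.0517
```

move_arm(
  increments=[
    [[0.7,0,0,-0.2,0,0,0],[0.7,0,0,-0.5,0,0,0],[0.7,0,0,-0.8,0,0,0],[0.7,0,0,-0.95,0,0,0],[0.7,0,0,-0.95,0,0,0]],
  ],
)

```text
time: 6.78
tool_pos: [0.6028, -0.0976, 0.3372]
ee_rot: [3.139, -0.01, -0.003]
wrist_force: [0.7, -0.7, 1.1]
width: 0.0662
```

```bash
python3 - <<'E'
from h import *
plan(.606,-.299,.335,-44)
p,d=robot.snapshot("side");cv2.imwrite("pics/side3.png",cv2.resize(p[150:300,150:350,::-1],(800,600),interpolation=cv2.INTER_CUBIC))
print(fitpunch("side",p,"large",.602,-.098,0,.006))
E
```

```text
t 6.78 pos [ 0.6028 -0.0976  0.3372] rpy [179.9  -0.6  -0.2] w 0.0662 F [ 0.7 -0.7  1.1]
shift [0.037 2.014 0.027] rot [-0.001 -0.007  0.487]
(array([ 0.5996, -0.092 ]), np.float64(1.1), '1-IoU', np.float64(0.268))
```

View pics/side3.png

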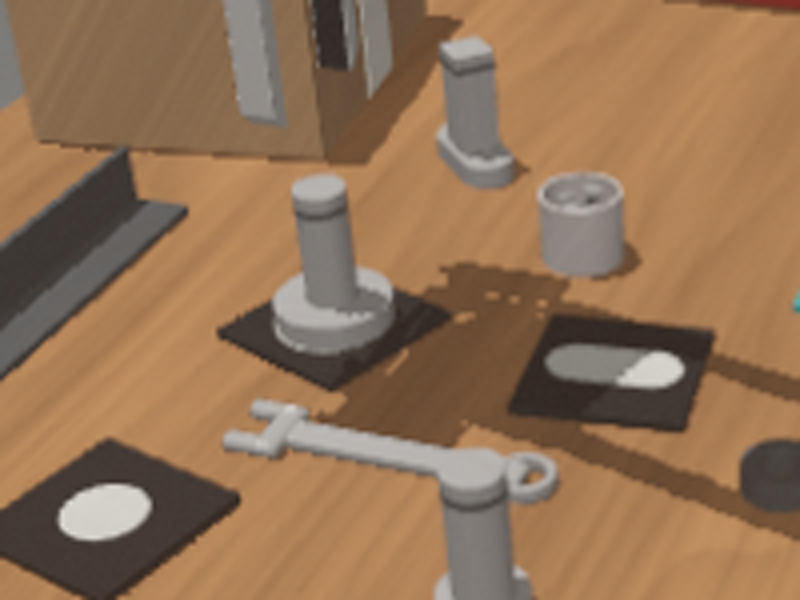

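The large punch stands centred on its pad. Next is the oblong punch.

move_arm(
  increments=[
    [[0.6,0,0.3,0,0,0,0],[0.6,0,0.65,0,0,0,0],[0.6,0,1,0,0,0,0],[0.6,0,1,0,0,0,0]],
  ],
)

```text
time: 7.17
tool_pos: [0.6007, -0.2026, 0.3282]
ee_rot: [3.14, 0.004, -0.009]
wrist_force: [0.1, 1.5, 0.5]
width: 0.0563
```

move_arm(
  increments=[
    [[0.6,0.037,0.3,0,0,0,0.07],[0.6,0.037,0.65,0,0,0,0.14],[0.6,0.037,1,0,0,0,0.21],[0.6,0.037,1,0,0,0,0.28],[0.6,0.037,1,0,0,0,0.35],[0.6,0.037,1,0,0,0,0.42],[0.6,0.037,1,0,0,0,0.487],[0.6,0.037,1,0,0,0,0.487]],
  ],
)

```text
time: 7.83
tool_pos: [0.6049, -0.297, 0.3287]
ee_rot: [3.141, 0.004, -0.77]
wrist_force: [0.5, -0.4, -0.4]
width: 0.0563
```

```bash
python3 - <<'E'
from h import *
plan(.606,-.299,.235,-44)
E
```

```text
t 7.83 pos [ 0.6049 -0.297   0.3287] rpy [180.    0.2 -44.1] w 0.0563 F [ 0.5 -0.4 -0.4]
shift [0.026 0.006 0.937] rot [ 0.001  0.003 -0.001]
```

move_arm(
  increments=[
    [[0.6,0.02,0.005,0,0,0,0],[0.6,0.025,0.005,0.3,0,0,0],[0.6,0.025,0.005,0.55,0,0,0],[0.6,0.025,0.005,0.75,0,0,0],[0.6,0.025,0.005,0.88,0,0,0],[0.6,0.025,0.005,0.93,0,0,0],[0.6,0.025,0.005,0.93,0,0,0],[0.6,0.025,0.005,0.93,0,0,0]],
  ],
)

```text
time: 8.5
tool_pos: [0.6069, -0.2996, 0.2391]
ee_rot: [-3.141, -0.001, -0.767]
wrist_force: [-0.2, -0.8, 0.7]
width: 0.0567
```

move_arm(
  increments=[
    [[0,0,0,0,0,0,0],[0,0,0,0,0,0,0],[0,0,0,0,0,0,0],[0,0,0,0,0,0,0],[0,0,0,0,0,0,0],[0,0,0,0,0,0,0],[0,0,0,0,0,0,0]],
  ],
)

```text
time: 9.08
tool_pos: [0.607, -0.2992, 0.2392]
ee_rot: [-3.14, -0.002, -0.767]
wrist_force: [1.2, 1.6, 1.5]
width: 0.0258
```

move_arm(
  increments=[
    [[0,0,0,-0.1,0,0,0],[0,0,0,-0.3,0,0,0],[0,0,0,-0.55,0,0,0],[0,0,0,-0.8,0,0,0],[0,0,0,-0.95,0,0,0],[0,0,0,-1,0,0,0],[0,0,0,-1,0,0,0]],
  ],
)

```text
time: 9.67
tool_pos: [0.6064, -0.2997, 0.3391]
ee_rot: [3.141, -0.001, -0.768]
wrist_force: [0.5, 0.6, -5.8]
width: 0.0257
```

```bash
python3 - <<'E'
from h import *
plan(.4418,-.0992,.335,6.3)
p,d=robot.snapshot("side");cv2.imwrite("pics/side4.png",cv2.resize(p[60:285,150:450,::-1],(800,600),interpolation=cv2.INTER_CUBIC))
p,d=robot.snapshot("top");cv2.imwrite("pics/top4.png",cv2.resize(p[90:270,310:550,::-1],(800,600),interpolation=cv2.INTER_CUBIC))
E
```

```text
t 9.67 pos [ 0.6064 -0.2997  0.3391] rpy [ 1.8e+02 -1.0e-01 -4.4e+01] w 0.0257 F [ 0.5  0.6 -5.8]
shift [-2.577 -0.299  0.038] rot [ 0.001 -0.    -0.559]
```

View pics/side4.png

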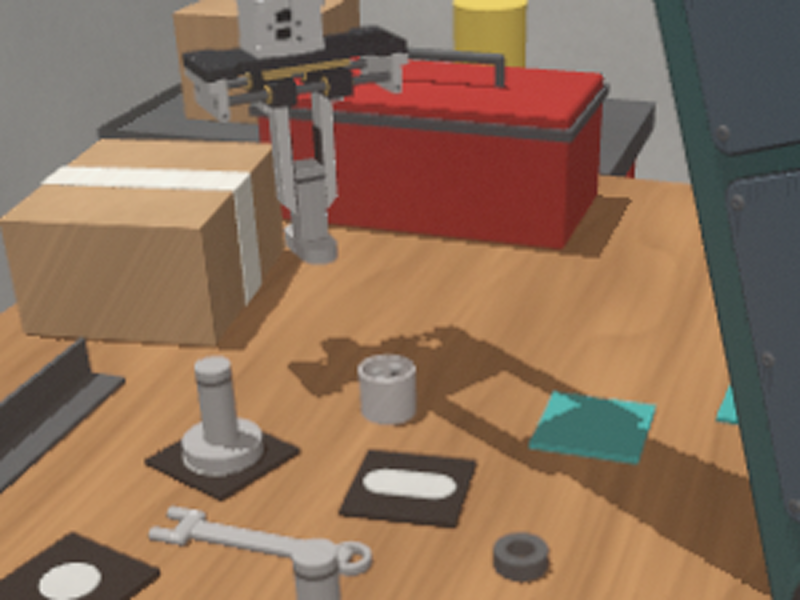

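View pics/top4.png

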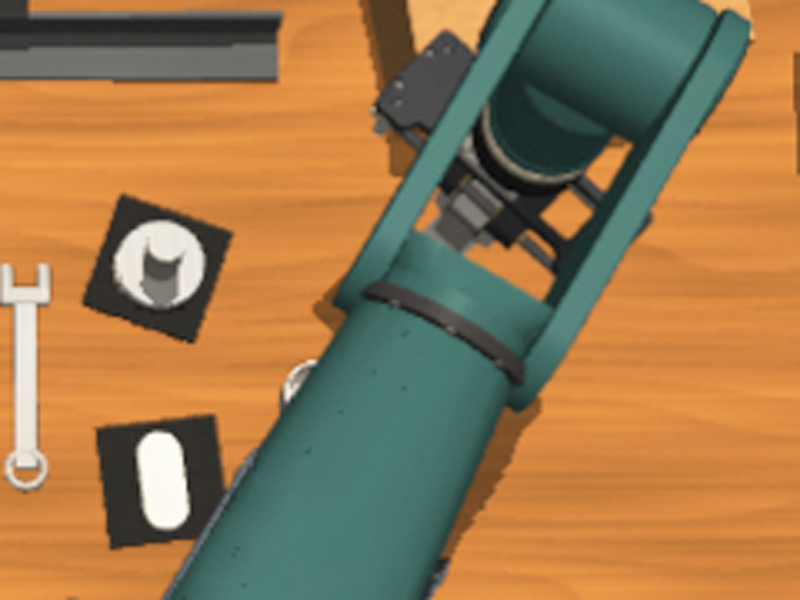

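The oblong punch is held upright and the tin hasn't moved. I'm carrying it to its pad.

move_arm(
  increments=[
    [[0,-0.1,-0.01,0,0,0,0],[0,-0.28,-0.03,0,0,0,0],[0,-0.48,-0.055,0,0,0,0],[0,-0.68,-0.08,0,0,0,0],[0,-0.82,-0.095,0,0,0,0],[0,-0.86,-0.1,0,0,0,0]],
  ],
)

```text
time: 10.27
tool_pos: [0.5501, -0.2308, 0.3356]
ee_rot: [3.14, 0.007, -0.767]
wrist_force: [-0.6, -1.0, -5.5]
width: 0.0257
```

move_arm(
  increments=[
    [[0,-0.1,-0.01,0,0,0,0],[0,-0.28,-0.03,0,0,0,0],[0,-0.48,-0.055,0,0,0,0],[0,-0.68,-0.08,0,0,0,0],[0,-0.82,-0.095,0,0,0,0],[0,-0.86,-0.1,0,0,0,0]],
  ],
)

```text
time: 10.77
tool_pos: [0.4955, -0.1644, 0.3375]
ee_rot: [3.141, 0.003, -0.767]
wrist_force: [-0.8, -0.2, -6.1]
width: 0.0261
```

move_arm(
  increments=[
    [[0,-0.1,-0.01,0,0,0,0],[0,-0.28,-0.03,0,0,0,0],[0,-0.48,-0.055,0,0,0,0],[0,-0.68,-0.08,0,0,0,0],[0,-0.82,-0.095,0,0,0,0],[0,-0.86,-0.1,0,0,0,0]],
  ],
)

```text
time: 11.27
tool_pos: [0.4408, -0.0977, 0.3382]
ee_rot: [3.141, 0.001, -0.767]
wrist_force: [0.7, 0.9, -6.2]
width: 0.026
```

move_arm(
  increments=[
    [[0,0,0,0,0,0,-0.04],[0,0,0,0,0,0,-0.1],[0,0,0,0,0,0,-0.17],[0,0,0,0,0,0,-0.24],[0,0,0,0,0,0,-0.31],[0,0,0,0,0,0,-0.38],[0,0,0,0,0,0,-0.43],[0,0,0,0,0,0,-0.46]],
  ],
)

```text
time: 11.93
tool_pos: [0.4423, -0.0995, 0.3383]
ee_rot: [3.141, -0.001, -0.043]
wrist_force: [0.6, -0.1, -6.0]
width: 0.0258
```

move_arm(
  increments=[
    [[0,0,0,0,0,0,-0.04],[0,0,0,0,0,0,-0.1],[0,0,0,0,0,0,-0.1],[0,0,0,0,0,0,-0.1]],
  ],
)

```text
time: 12.27
tool_pos: [0.4422, -0.0992, 0.3383]
ee_rot: [3.141, -0.0, 0.109]
wrist_force: [0.4, -0.5, -5.8]
width: 0.0258
```

```bash
python3 - <<'E'
from h import *
plan(.4418,-.0992,.246,6.3)
p,d=robot.snapshot("side");cv2.imwrite("pics/side5.png",cv2.resize(p[135:285,200:400,::-1],(800,600),interpolation=cv2.INTER_CUBIC))
E
```

```text
t 12.27 pos [ 0.4422 -0.0992  0.3383] rpy [180.   -0.    6.2] w 0.0258 F [ 0.4 -0.5 -5.8]
shift [-0.004 -0.001  0.923] rot [ 0.    -0.    -0.001]
```

View pics/side5.png

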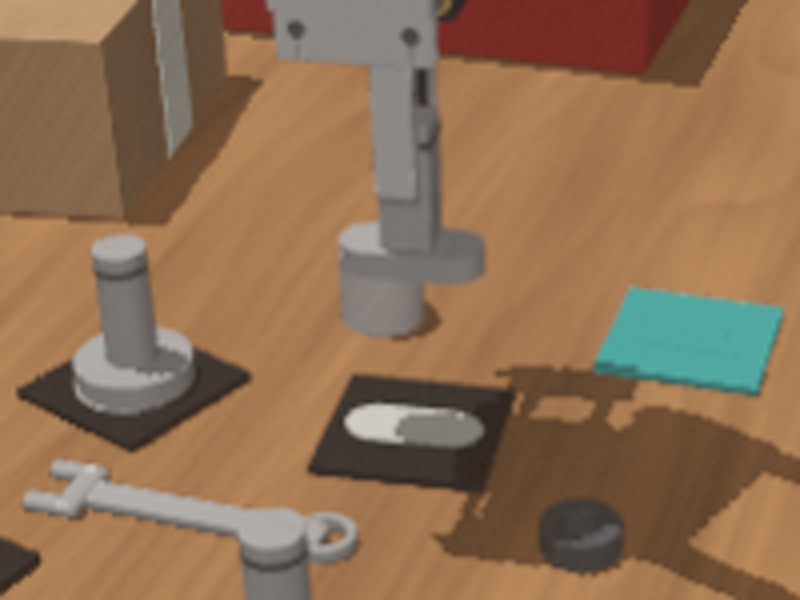

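The foot lines up with the oblong silhouette. I'm lowering and releasing.

move_arm(
  increments=[
    [[0,0,0,0.15,0,0,0],[0,0,0,0.4,0,0,0],[0,0,0,0.65,0,0,0],[0,0,0,0.82,0,0,0],[0,0,0,0.9,0,0,0],[0,0,0,0.925,0,0,0],[0,0,0,0.935,0,0,0],[0,0,0,0.935,0,0,0]],
  ],
)

```text
time: 12.98
tool_pos: [0.4423, -0.0989, 0.2458]
ee_rot: [3.14, -0.002, 0.111]
wrist_force: [0.3, 0.2, -5.2]
width: 0.0256
```

```bash
python3 - <<'E'
from h import *
plan(.4418,-.0992,.245,6.3)
p,d=robot.snapshot("side");cv2.imwrite("pics/side6.png",cv2.resize(p[135:285,200:400,::-1],(800,600),interpolation=cv2.INTER_CUBIC))
E
```

```text
t 12.98 pos [ 0.4423 -0.0989  0.2458] rpy [ 1.799e+02 -1.000e-01  6.400e+00] w 0.0256 F [ 0.3  0.2 -5.2]
shift [-0.005  0.002  0.008] rot [ 0.001 -0.001  0.001]
```

View pics/side6.png

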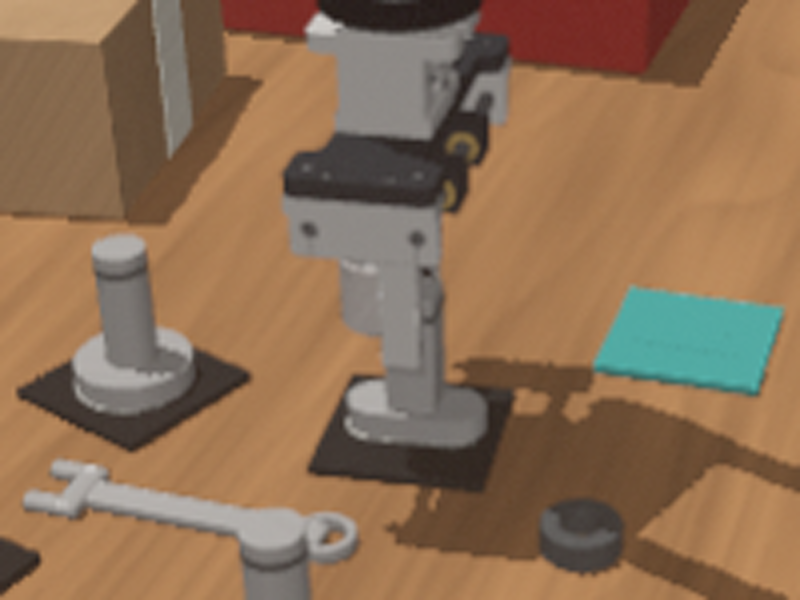

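move_arm(
  increments=[
    [[0,0,0,0.005,0,0,0],[0,0,0,0.01,0,0,0],[0.3,0,0,0.01,0,0,0],[0.6,0,0,0.01,0,0,0],[0.6,0,0,0.01,0,0,0],[0.6,0,0,0.01,0,0,0],[0.6,0,0,0.01,0,0,0]],
  ],
)

```text
time: 13.62
tool_pos: [0.442, -0.0988, 0.2444]
ee_rot: [3.141, -0.001, 0.112]
wrist_force: [0.5, 0.2, 0.3]
width: 0.0512
```

move_arm(
  increments=[
    [[0.6,0,0,-0.2,0,0,0],[0.6,0,0,-0.5,0,0,0],[0.6,0,0,-0.8,0,0,0],[0.6,0,0,-0.95,0,0,0],[0.6,0,0,-0.95,0,0,0]],
  ],
)

```text
time: 14.03
tool_pos: [0.4427, -0.099, 0.3436]
ee_rot: [3.137, -0.008, 0.112]
wrist_force: [0.3, 0.7, -0.7]
width: 0.0564
```

```bash
python3 - <<'E'
from h import *
plan(.4325,.0940,.335,6.3)
p,d=robot.snapshot("side");cv2.imwrite("pics/side7.png",cv2.resize(p[135:285,200:400,::-1],(800,600),interpolation=cv2.INTER_CUBIC))
E
```

```text
t 14.03 pos [ 0.4427 -0.099   0.3436] rpy [179.8  -0.5   6.4] w 0.0564 F [ 0.3  0.7 -0.7]
shift [ 0.113 -1.93   0.079] rot [ 0.003 -0.005  0.001]
```

View pics/side7.png

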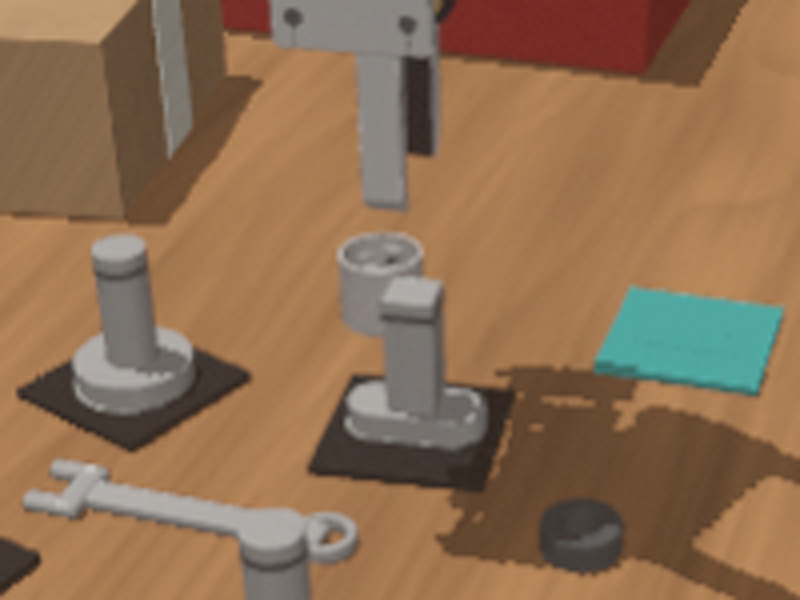

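The oblong punch stands covering its silhouette. Next is the small punch.

move_arm(
  increments=[
    [[0.6,0.02,-0.3,0,0,0,0],[0.6,0.04,-0.65,0,0,0,0],[0.6,0.05,-0.97,0,0,0,0],[0.6,0.05,-0.97,0,0,0,0]],
  ],
)

```text
time: 14.42
tool_pos: [0.4348, 0.002, 0.3366]
ee_rot: [-3.138, 0.004, 0.117]
wrist_force: [-1.0, 0.6, -0.1]
width: 0.0563
```

move_arm(
  increments=[
    [[0.6,0.02,-0.3,0,0,0,0],[0.6,0.04,-0.65,0,0,0,0],[0.6,0.06,-0.96,0,0,0,0],[0.6,0.06,-0.96,0,0,0,0],[0.6,0.06,-0.96,0,0,0,0],[0.6,0.06,-0.96,0,0,0,0]],
  ],
)

```text
time: 14.92
tool_pos: [0.431, 0.0937, 0.3375]
ee_rot: [3.141, 0.002, 0.112]
wrist_force: [0.1, -0.2, 0.1]
width: 0.0564
```

```bash
python3 - <<'E'
from h import *
plan(.4325,.0940,.235,6.3)
E
```

```text
t 14.92 pos [0.431  0.0937 0.3375] rpy [1.799e+02 1.000e-01 6.400e+00] w 0.0564 F [ 0.1 -0.2  0.1]
shift [ 0.017 -0.002  1.025] rot [0.001 0.002 0.001]
```

move_arm(
  increments=[
    [[0.6,0.015,0,0.05,0,0,0],[0.6,0.015,0,0.3,0,0,0],[0.6,0.015,0,0.6,0,0,0],[0.6,0.015,0,0.85,0,0,0],[0.6,0.015,0,0.97,0,0,0],[0.6,0.015,0,1,0,0,0],[0.6,0.015,0,1,0,0,0],[0.6,0.015,0,1,0,0,0]],
  ],
)

```text
time: 15.58
tool_pos: [0.4332, 0.0938, 0.2394]
ee_rot: [3.141, -0.001, 0.11]
wrist_force: [0.4, -0.4, 0.4]
width: 0.0566
```

move_arm(
  increments=[
    [[0,0,0,0,0,0,0],[0,0,0,0,0,0,0],[0,0,0,0,0,0,0],[0,0,0,0,0,0,0],[0,0,0,0,0,0,0],[0,0,0,0,0,0,0],[0,0,0,0,0,0,0]],
  ],
)

```text
time: 16.17
tool_pos: [0.4328, 0.0948, 0.2394]
ee_rot: [-3.141, -0.001, 0.112]
wrist_force: [0.2, 2.4, 3.2]
width: 0.0276
```

move_arm(
  increments=[
    [[0,0,0,-0.1,0,0,0],[0,0,0,-0.3,0,0,0],[0,0,0,-0.55,0,0,0],[0,0,0,-0.8,0,0,0],[0,0,0,-0.95,0,0,0],[0,0,0,-1,0,0,0],[0,0,0,-1,0,0,0]],
  ],
)

```text
time: 16.75
tool_pos: [0.4327, 0.0944, 0.3399]
ee_rot: [3.141, -0.002, 0.112]
wrist_force: [-0.1, -0.5, -4.5]
width: 0.028
```

```bash
python3 - <<'E'
from h import *
plan(.6280,.0873,.335,6.3)
p,d=robot.snapshot("side");cv2.imwrite("pics/side8.png",cv2.resize(p[135:330,140:400,::-1],(800,600),interpolation=cv2.INTER_CUBIC))
E
```

```text
t 16.75 pos [0.4327 0.0944 0.3399] rpy [ 1.8e+02 -1.0e-01  6.4e+00] w 0.028 F [-0.1 -0.5 -4.5]
shift [1.932 0.288 0.053] rot [ 0.    -0.001  0.001]
```

View pics/side8.png

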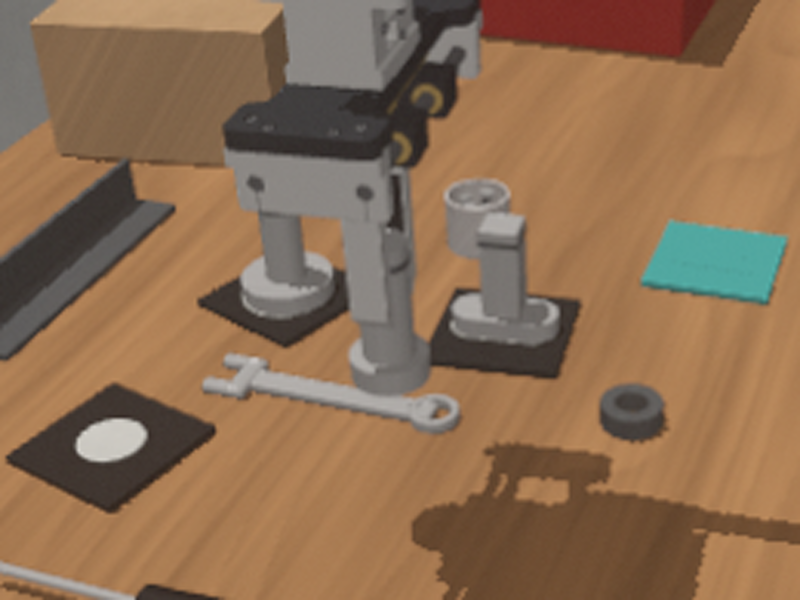

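The small punch is held upright. I'm carrying it to its pad.

move_arm(
  increments=[
    [[0,0.12,0.02,0,0,0,0],[0,0.32,0.05,0,0,0,0],[0,0.56,0.08,0,0,0,0],[0,0.78,0.12,0,0,0,0],[0,0.92,0.14,0,0,0,0],[0,0.966,0.144,0,0,0,0]],
  ],
)

```text
time: 17.3
tool_pos: [0.5314, 0.0906, 0.3358]
ee_rot: [3.141, 0.005, 0.111]
wrist_force: [0.5, 0.3, -4.6]
width: 0.027
```

move_arm(
  increments=[
    [[0,0.12,0.02,0,0,0,0],[0,0.32,0.05,0,0,0,0],[0,0.56,0.08,0,0,0,0],[0,0.78,0.12,0,0,0,0],[0,0.92,0.14,0,0,0,0],[0,0.966,0.144,0,0,0,0],[0,0.966,0.144,0,0,0,0],[0,0.966,0.144,0,0,0,0]],
  ],
)

```text
time: 17.97
tool_pos: [0.627, 0.0876, 0.3375]
ee_rot: [-3.141, 0.004, 0.112]
wrist_force: [0.3, -0.6, -2.6]
width: 0.0277
```

```bash
python3 - <<'E'
from h import *
plan(.6280,.0873,.246,6.3)
E
```

```text
t 17.97 pos [0.627  0.0876 0.3375] rpy [-180.     0.2    6.4] w 0.0277 F [ 0.3 -0.6 -2.6]
shift [0.013 0.004 0.915] rot [-0.     0.002  0.001]
```

move_arm(
  increments=[
    [[0,0.01,0,0.15,0,0,0],[0,0.01,0,0.4,0,0,0],[0,0.01,0,0.65,0,0,0],[0,0.01,0,0.82,0,0,0],[0,0.01,0,0.89,0,0,0],[0,0.01,0,0.915,0,0,0],[0,0.01,0,0.92,0,0,0],[0,0.01,0,0.92,0,0,0]],
  ],
)

```text
time: 18.63
tool_pos: [0.629, 0.0876, 0.2484]
ee_rot: [3.141, -0.002, 0.112]
wrist_force: [-0.2, 0.0, -3.8]
width: 0.0275
```

```bash
python3 - <<'E'
from h import *
plan(.6280,.0873,.245,6.3)
p,d=robot.snapshot("side");cv2.imwrite("pics/side9.png",cv2.resize(p[200:320,120:280,::-1],(800,600),interpolation=cv2.INTER_CUBIC))
E
```

```text
t 18.63 pos [0.629  0.0876 0.2484] rpy [ 1.8e+02 -1.0e-01  6.4e+00] w 0.0275 F [-0.2  0.  -3.8]
shift [-0.01   0.002  0.034] rot [ 0.    -0.002  0.001]
```

View pics/side9.png

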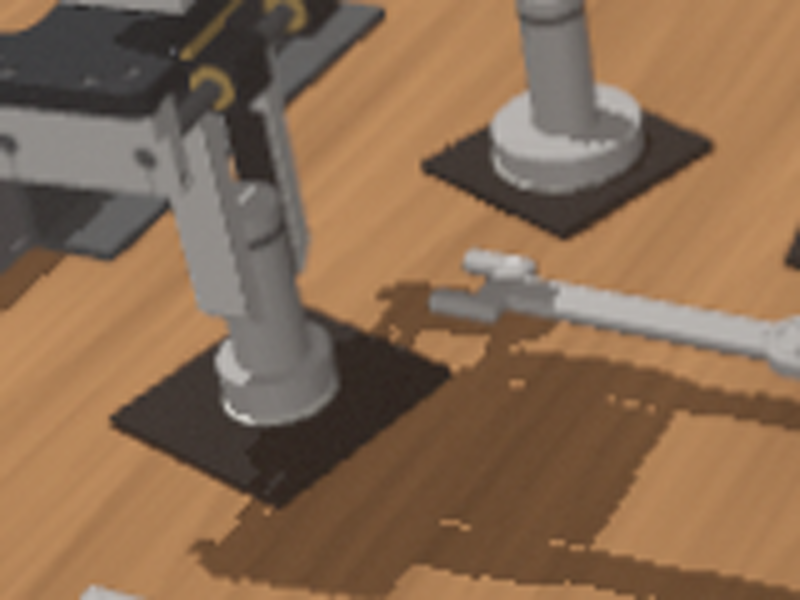

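move_arm(
  increments=[
    [[0,-0.01,0,0.015,0,0,0],[0,-0.01,0,0.028,0,0,0],[0,-0.01,0,0.03,0,0,0],[0,-0.01,0,0.03,0,0,0],[0.3,-0.01,0,0.03,0,0,0],[0.6,-0.01,0,0.03,0,0,0],[0.6,-0.01,0,0.03,0,0,0],[0.6,-0.01,0,0.03,0,0,0]],
  ],
)

```text
time: 19.35
tool_pos: [0.6279, 0.0874, 0.244]
ee_rot: [3.141, -0.0, 0.112]
wrist_force: [-0.7, 0.2, 0.5]
width: 0.0449
```

move_arm(
  increments=[
    [[0.6,0,0,-0.2,0,0,0],[0.6,0,0,-0.5,0,0,0],[0.6,0,0,-0.8,0,0,0],[0.6,0,0,-0.92,0,0,0],[0.6,0,0,-0.92,0,0,0]],
  ],
)

```text
time: 19.77
tool_pos: [0.6286, 0.0875, 0.3407]
ee_rot: [3.141, -0.009, 0.112]
wrist_force: [0.5, 0.5, 0.4]
width: 0.0567
```

```bash
python3 - <<'E'
from h import *
plan(.6200,.3320,.335,35.5)
p,d=robot.snapshot("side");cv2.imwrite("pics/side10.png",cv2.resize(p[200:320,120:280,::-1],(800,600),interpolation=cv2.INTER_CUBIC))
E
```

```text
t 19.77 pos [0.6286 0.0875 0.3407] rpy [180.   -0.5   6.4] w 0.0567 F [0.5 0.5 0.4]
shift [ 0.187 -2.44   0.057] rot [ 0.002 -0.005 -0.323]
```

View pics/side10.png

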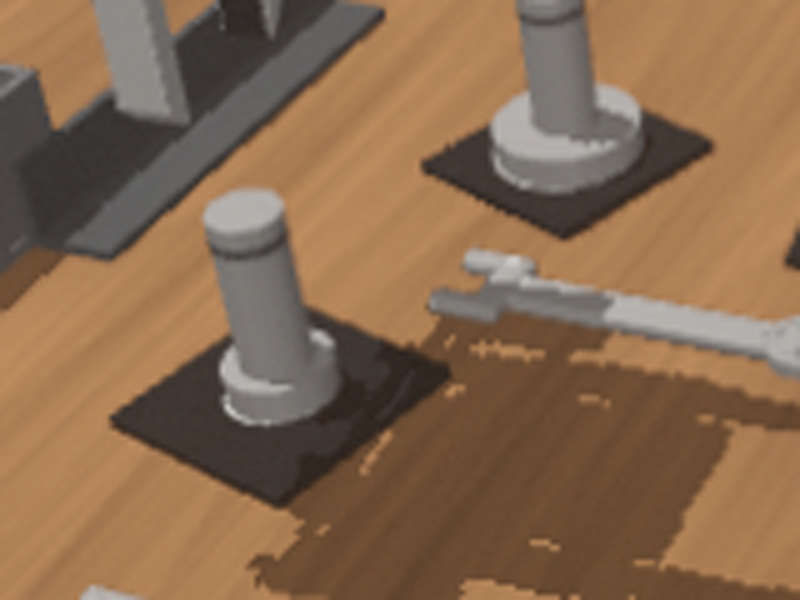

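The small punch is placed, offset by about 1–2 mm. Next is the square punch.

move_arm(
  increments=[
    [[0.6,0.02,-0.3,0,0,0,0],[0.6,0.05,-0.65,0,0,0,0],[0.6,0.08,-1,0,0,0,0],[0.6,0.08,-1,0,0,0,0]],
  ],
)

```text
time: 20.15
tool_pos: [0.6233, 0.193, 0.3321]
ee_rot: [-3.138, 0.005, 0.118]
wrist_force: [0.3, 0.1, 0.1]
width: 0.0562
```

move_arm(
  increments=[
    [[0.6,0.02,-0.3,0,0,0,0],[0.6,0.05,-0.65,0,0,0,0],[0.6,0.08,-1,0,0,0,0],[0.6,0.08,-1,0,0,0,0]],
  ],
)

```text
time: 20.48
tool_pos: [0.62, 0.2931, 0.3321]
ee_rot: [-3.139, 0.005, 0.118]
wrist_force: [-0.7, 0.4, -0.6]
width: 0.0561
```

move_arm(
  increments=[
    [[0.6,0.02,-0.2,0,0,0,-0.07],[0.6,0.027,-0.44,0,0,0,-0.14],[0.6,0.027,-0.44,0,0,0,-0.21],[0.6,0.027,-0.44,0,0,0,-0.28],[0.6,0.027,-0.44,0,0,0,-0.323],[0.6,0.027,-0.44,0,0,0,-0.323],[0.6,0.027,-0.44,0,0,0,-0.323]],
  ],
)

```text
time: 21.07
tool_pos: [0.6192, 0.3312, 0.3336]
ee_rot: [-3.141, 0.004, 0.617]
wrist_force: [0.7, 0.1, 0.9]
width: 0.0563
```

```bash
python3 - <<'E'
from h import *
plan(.6200,.3320,.235,35.5)
p,d=robot.snapshot("side");cv2.imwrite("pics/side11.png",cv2.resize(p[240:480,0:320,::-1],(800,600),interpolation=cv2.INTER_CUBIC))
E
```

```text
t 21.07 pos [0.6192 0.3312 0.3336] rpy [-180.     0.2   35.3] w 0.0563 F [0.7 0.1 0.9]
shift [ 0.014 -0.002  0.986] rot [-0.     0.002 -0.002]
```

View pics/side11.png

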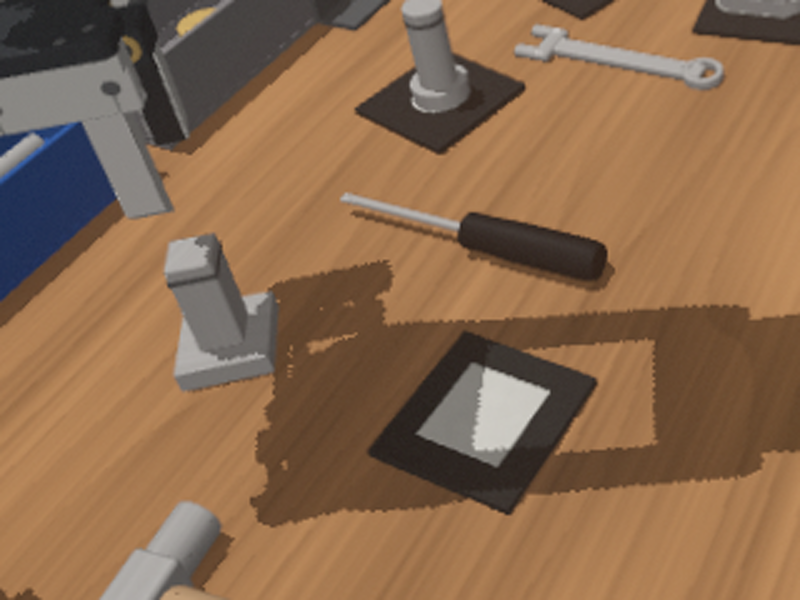

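move_arm(
  increments=[
    [[0.6,0.01,0,0.05,0,0,0],[0.6,0.01,0,0.3,0,0,0],[0.6,0.01,0,0.6,0,0,0],[0.6,0.01,0,0.85,0,0,0],[0.6,0.01,0,0.95,0,0,0],[0.6,0.01,0,0.98,0,0,0],[0.6,0.01,0,0.98,0,0,0],[0.6,0.01,0,0.98,0,0,0]],
  ],
)

```text
time: 21.78
tool_pos: [0.6206, 0.3327, 0.2396]
ee_rot: [3.141, -0.003, 0.619]
wrist_force: [-0.2, -0.0, 0.8]
width: 0.0564
```

move_arm(
  increments=[
    [[0,0,0,0,0,0,0],[0,0,0,0,0,0,0],[0,0,0,0,0,0,0],[0,0,0,0,0,0,0],[0,0,0,0,0,0,0],[0,0,0,0,0,0,0],[0,0,0,0,0,0,0]],
  ],
)

```text
time: 22.37
tool_pos: [0.62, 0.3327, 0.2384]
ee_rot: [3.141, -0.001, 0.619]
wrist_force: [0.2, 0.6, 1.7]
width: 0.0259
```

move_arm(
  increments=[
    [[0,0,0,-0.1,0,0,0],[0,0,0,-0.3,0,0,0],[0,0,0,-0.55,0,0,0],[0,0,0,-0.8,0,0,0],[0,0,0,-0.95,0,0,0],[0,0,0,-1,0,0,0],[0,0,0,-1,0,0,0]],
  ],
)

```text
time: 22.95
tool_pos: [0.6201, 0.3326, 0.339]
ee_rot: [3.141, -0.002, 0.619]
wrist_force: [-0.9, 0.1, -6.1]
width: 0.026
```

```bash
python3 - <<'E'
from h import *
plan(.4491,.3264,.335,-3.9)
p,d=robot.snapshot("side");cv2.imwrite("pics/side12.png",cv2.resize(p[240:480,0:320,::-1],(800,600),interpolation=cv2.INTER_CUBIC))
E
```

```text
t 22.95 pos [0.6201 0.3326 0.339 ] rpy [ 1.80e+02 -1.00e-01  3.55e+01] w 0.026 F [-0.9  0.1 -6.1]
shift [-1.428 -0.942  0.037] rot [-0.    -0.001  0.438]
```

View pics/side12.png

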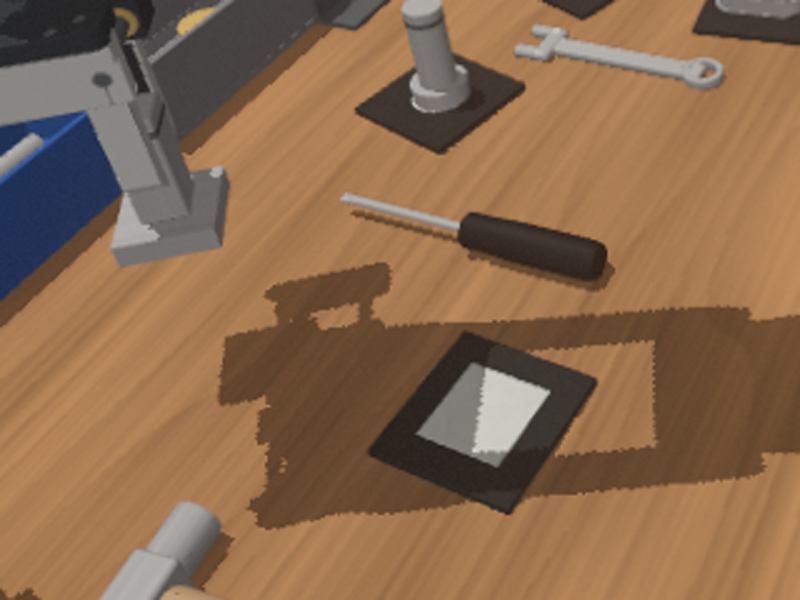

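The square punch is held upright. I'm carrying it to its pad and turning it.

move_arm(
  increments=[
    [[0,-0.08,-0.05,0,0,0,0],[0,-0.23,-0.15,0,0,0,0],[0,-0.4,-0.265,0,0,0,0],[0,-0.57,-0.376,0,0,0,0],[0,-0.68,-0.45,0,0,0,0],[0,-0.714,-0.471,0,0,0,0]],
  ],
)

```text
time: 23.5
tool_pos: [0.5322, 0.3295, 0.3348]
ee_rot: [-3.14, 0.007, 0.621]
wrist_force: [-0.6, 0.5, -4.7]
width: 0.0261
```

move_arm(
  increments=[
    [[0,-0.08,-0.05,0,0,0,0],[0,-0.23,-0.15,0,0,0,0],[0,-0.4,-0.265,0,0,0,0],[0,-0.57,-0.376,0,0,0,0],[0,-0.68,-0.45,0,0,0,0],[0,-0.714,-0.471,0,0,0,0]],
  ],
)

```text
time: 24.0
tool_pos: [0.4474, 0.3263, 0.3369]
ee_rot: [-3.141, 0.003, 0.62]
wrist_force: [0.4, -0.5, -5.0]
width: 0.0256
```

move_arm(
  increments=[
    [[0,0,0,0,0,0,0.04],[0,0,0,0,0,0,0.1],[0,0,0,0,0,0,0.17],[0,0,0,0,0,0,0.24],[0,0,0,0,0,0,0.31],[0,0,0,0,0,0,0.38],[0,0,0,0,0,0,0.42],[0,0,0,0,0,0,0.438]],
  ],
)

```text
time: 24.67
tool_pos: [0.4499, 0.3262, 0.3371]
ee_rot: [3.141, 0.0, -0.072]
wrist_force: [-0.1, 0.6, -5.2]
width: 0.0259
```

```bash
python3 - <<'E'
from h import *
plan(.4491,.3264,.245,-3.9)
E
```

```text
t 24.67 pos [0.4499 0.3262 0.3371] rpy [180.    0.   -4.1] w 0.0259 F [-0.1  0.6 -5.2]
shift [-0.008 -0.002  0.921] rot [ 0.     0.    -0.003]
```

move_arm(
  increments=[
    [[0,0,0,0.15,0,0,0],[0,0,0,0.4,0,0,0],[0,0,0,0.65,0,0,0],[0,0,0,0.82,0,0,0],[0,0,0,0.9,0,0,0],[0,0,0,0.92,0,0,0],[0,0,0,0.925,0,0,0],[0,0,0,0.925,0,0,0]],
  ],
)

```text
time: 25.33
tool_pos: [0.4497, 0.3266, 0.2459]
ee_rot: [-3.141, -0.001, -0.069]
wrist_force: [0.5, -0.2, -5.0]
width: 0.0259
```

```bash
python3 - <<'E'
from h import *
plan(.4491,.3264,.2444,-3.9)
p,d=robot.snapshot("side");cv2.imwrite("pics/side13.png",cv2.resize(p[300:450,80:280,::-1],(800,600),interpolation=cv2.INTER_CUBIC))
E
```

```text
t 25.33 pos [0.4497 0.3266 0.2459] rpy [-1.8e+02 -1.0e-01 -4.0e+00] w 0.0259 F [ 0.5 -0.2 -5. ]
shift [-0.006  0.002  0.015] rot [-0.001 -0.001 -0.001]
```

View pics/side13.png

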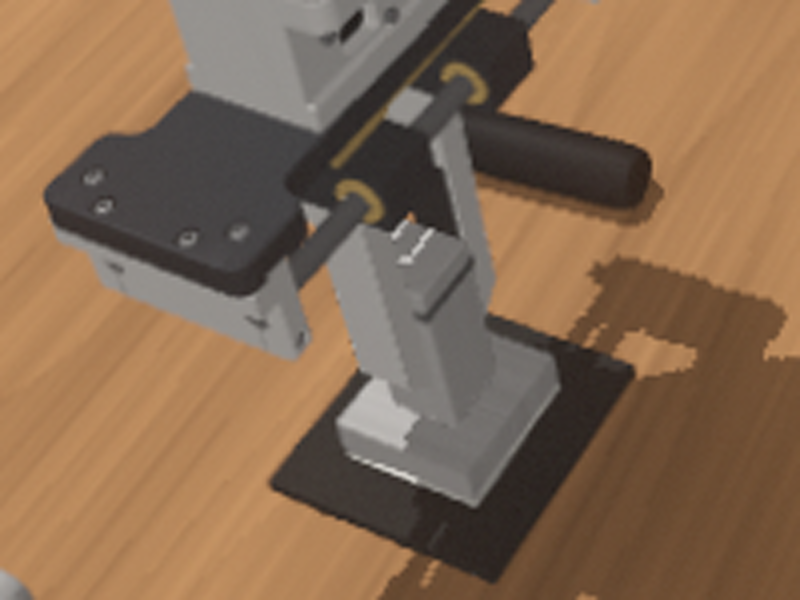

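The square foot covers its silhouette and lines up with it. I'm releasing, then backing away.

move_arm(
  increments=[
    [[0,0,0,0.008,0,0,0],[0,0,0,0.015,0,0,0],[0,0,0,0.015,0,0,0],[0.3,0,0,0.015,0,0,0],[0.6,0,0,0.015,0,0,0],[0.6,0,0,0.015,0,0,0],[0.6,0,0,0.015,0,0,0],[0.6,0,0,0.015,0,0,0]],
  ],
)

```text
time: 26.05
tool_pos: [0.4492, 0.3265, 0.2445]
ee_rot: [-3.141, -0.001, -0.069]
wrist_force: [0.2, 0.3, 1.1]
width: 0.0515
```

move_arm(
  increments=[
    [[0.6,0,0,-0.2,0,0,0],[0.6,0,0,-0.5,0,0,0],[0.6,0,0,-0.8,0,0,0],[0.6,0,0,-1,0,0,0],[0.6,0,0,-1,0,0,0]],
  ],
)

```text
time: 26.47
tool_pos: [0.4499, 0.327, 0.3502]
ee_rot: [-3.135, -0.01, -0.069]
wrist_force: [1.1, 0.2, 0.5]
width: 0.0561
```

move_arm(
  increments=[
    [[0.6,-0.2,-0.25,-0.2,0,0,0],[0.6,-0.4,-0.5,-0.4,0,0,0],[0.6,-0.6,-0.75,-0.4,0,0,0],[0.6,-0.8,-1,-0.4,0,0,0],[0.6,-0.8,-1,-0.4,0,0,0],[0.6,-0.8,-1,-0.4,0,0,0]],
  ],
)

```text
time: 26.97
tool_pos: [0.375, 0.4327, 0.3824]
ee_rot: [3.14, 0.001, -0.066]
wrist_force: [0.2, 0.1, 0.2]
width: 0.0564
```

move_arm(
  increments=[
    [[0.6,-0.2,-0.25,0,0,0,0],[0.6,-0.4,-0.5,0,0,0,0],[0.6,-0.5,-0.75,0,0,0,0],[0.6,-0.5,-1,0,0,0,0],[0.6,-0.5,-1,0,0,0,0],[0.6,-0.5,-1,0,0,0,0]],
  ],
)

```text
time: 27.47
tool_pos: [0.3338, 0.5348, 0.382]
ee_rot: [3.138, 0.001, -0.069]
wrist_force: [-0.1, 0.3, -0.4]
width: 0.0563
```

```bash
python3 - <<'E'
from h import *
p,d=robot.snapshot("top");cv2.imwrite("pics/top14.png",p[:,:,::-1])
q,_=robot.snapshot("side");cv2.imwrite("pics/side14.png",q[:,:,::-1])
C=cloud("top",d)
for k,g in dict(large=(.602,-.098),small=(.628,.0873),square=(.449,.326),oblong=(.4416,-.0993)).items():
    u,v=proj("top",[[*g,.086]])[0].astype(int);c=C[v-22:v+22,u-22:u+22].reshape(-1,3);t=c[(c[:,2]>.076)&(c[:,2]<.096)]
    print(k,g,len(t),t.mean(0).round(4) if len(t) else '',rect(t[:,:2]) if len(t)>5 else '')
c=C.reshape(-1,3);C0=cloud("top",np.load("top0_d.npy")).reshape(-1,3)
for c in(C0,c):
    t=c[(abs(c[:,0]-.51)<.05)&(abs(c[:,1]+.206)<.05)&(c[:,2]>.025)&(c[:,2]<.05)];print("tin",len(t),t.mean(0).round(4))
print(robot.get_obs()["time"])
E
```

```text
large (0.602, -0.098) 120 [ 0.6016 -0.0997  0.0853] (array([602.3, -99.1]), array([28.2, 25.9]), 1.8)
small (0.628, 0.0873) 121 [0.6273 0.0849 0.0852] (array([628.1,  85.2]), array([26.9, 27.4]), 82.2)
square (0.449, 0.326) 134 [0.449  0.3231 0.085 ] (array([449.8, 323.5]), array([26.3, 27. ]), 83.0)
oblong (0.4416, -0.0993) 128 [ 0.4404 -0.1011  0.0852] (array([ 441. , -101.4]), array([26. , 26.1]), 2.4)
tin 174 [ 0.5008 -0.2096  0.0373]
tin 173 [ 0.5011 -0.21    0.0373]
27.5667
```

View pics/top14.png

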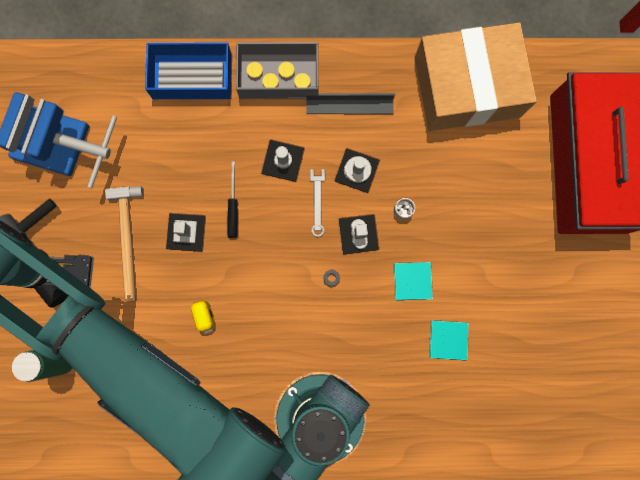

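View pics/side14.png

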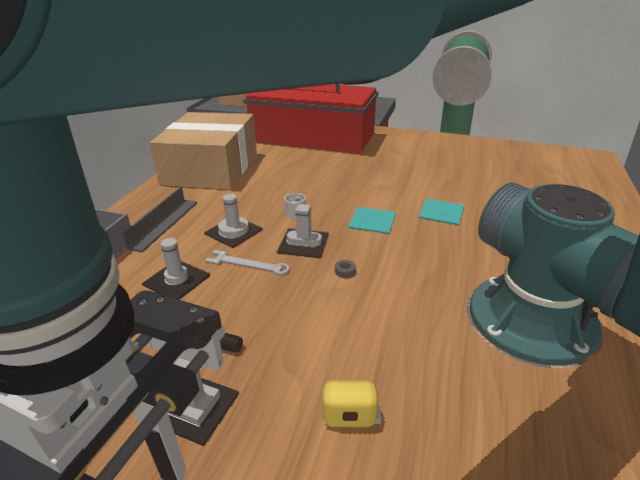

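```bash
python3 - <<'E'
from bench import robot
o=robot.get_obs();print(o["wrist_force"],abs(o["qvel"]).max())
print(robot.close_job())
E
```

```text
[-0.18564427 -0.04347694 -0.27608569] 0.018171456554383247
the job is handed in; nothing more can be done
None
```

All four punches are standing upright on their own pads, and I handed the job in at about 27.6 s of the 107 s allowed. The hand-in gives no verdict, so this rests on my own last checks.

- **Position:** The final top picture and depth put each shank top within about 3 mm of its silhouette's centre (limit 12 mm). The largest offset was the square punch, at about 3 mm.
- **Height:** The shank tops measured about 85 mm above the bench, against 86 mm expected for a punch standing on a pad.
- **Angle:** When I released the square and oblong punches, the gripper was within about 0.2° of their silhouette angles. A coarse fit of the final top view reads about 3–4° different from those angles, still well inside the 0.22 rad limit.
- **Tin and arm:** The tin moved by less than 1 mm. The arm is parked clear of the punches and pads, with about zero wrist force.

Two checks disagreed or were weak:
- A silhouette fit of the large punch in the side view, after it was placed, overlapped poorly, so I did not trust it. It put the punch about 6 mm away from where the top view does.
- In the final side view the arm partly hides the square punch, so I judged that one from the top view and the close-up taken before release.

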